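# Lock the mould collar and hold the specimen raised on the extractor cam

## Robot

A 6-joint arm with a two-finger parallel gripper is mounted at the origin on the work surface. World frame = base frame: x ahead of the robot, y to its left, z up, the work surface at z = 0. Lengths are in m, angles in rad, forces in N, time in s.
With the tool pointing down it reaches from about 0.4 to 0.925 m from the base axis. Payload 3.4 kg.
Tool frame: the origin (TCP) lies at the very end of the fingers, on their centre line; the grasp point (between the pads) lies 19 mm behind it (robot.hold_point_z is the distance from the TCP to the grasp point, in m); z points along the fingers, x is the direction in which the jaws open and shut, and the axes are right-handed (so a half turn about z gives the same grasp; the last joint's range is limited). The gripper opens to 85 mm and grips with 20 to 120 N. Pads are 22 mm wide; open, the fingers measure 114 mm over their backs; the gripper's body (76 mm by 85 mm) begins 54 mm behind the grasp point. The pads swing forward as they close: fully open they stand 13 mm farther back than shut.
Start: joints at [1.107, 0.307, 1.506, -0, 1.328, -0.073], TCP at [0.219, 0.532, 0.231] pointing down, gripper open.
Joint ranges: [-3.12, 3.12], [-1.05, 2.28], [0.14, 2.33], [-1.42, 4.57], [0.1, 2.73], [-2.68, 2.68]. Speed limits (rad/s): [2.57, 2.57, 3.14, 3.14, 3.14, 3.14].

## Interface

Orientations are given as [roll, pitch, yaw] about the fixed x, y, z axes, in that order (R = Rz(yaw) Ry(pitch) Rx(roll)).
In Python, from rig import robot, cams, look_for, place_of gives the robot as it stands.
- The arm moves only by the tool jog_arm, never from a script. Its argument "commands" is a list of rows, each a list of 7 numbers: the shift along the tool's x, y, z in mm, then the turn, a rotation vector about the tool's x, y, z in rad, then the closure, from -1 (fully open) to 1 (shut). In form: [[tx, ty, tz, rx, ry, rz, gripper], ...]. A call has 1 to 8 rows; each row is the pose to reach, as a shift and turn from the pose commanded when the call began, along the tool's axes at that moment; what a row does not reach only later rows make up. A row lasts 1/8 s, in which the tool goes at most 62.5 mm and 10.7 degrees, less where a joint would pass 70% of its speed; a pose out of reach is approached as far as the arm can. A call with a gripper value outside its range is refused whole. The fingers move at their own pace and stop on an object; the grip force is fixed at half the most. Time passes only in rows, so rows that repeat a pose let the fingers close. It gives the time, the measured TCP pose, the force and the opening at its end, in the units of the state.
- robot.state(): the state, without advancing time (a new reading comes with each control period).
- cams.snapshot(name): name is "scene" or "top" or "wrist"; returns a dict with "image" (400x640x3 uint8, red, green, blue), "fx", "fy", "cx", "cy" (pixels), "R" (3x3) and "t" (3): a world point X has camera coordinates R X + t. Camera axes: x right, y down, z forward; pixel columns grow to the right and rows downward; lengths in m; the calibration is good to about 2 mm. The wrist camera is an equidistant fisheye: a pixel r from the principal point sees the ray r / f radians off the axis. A picture is of the moment at which its call begins. There is no depth.
- robot.sign_off(): hands the job in, once; it reports no verdict.
Trained networks look in the newest picture that a camera, given by its name, has taken for a name from the list of things; names that differ only in an ending like _2 or _b are one class to them, and where a whole thing is asked for, a point or a joint stands for the part that bears it (a point fixed in the world has none). Each returns a list of dicts, best first, with "conf" (0 to 1); they miss things now and then, are a little off and sometimes report something else, mostly with a low value. They report only what shows in the picture. A call takes as long as a camera call.
- look_for(label, camera): "uv" ([column, row] in pixels, amid what is visible of it).
- place_of(label, camera): "uv" ([column, row] in pixels: a listed point, or the origin of a listed thing).
The state is a dict: "time_s": time; "joint_positions": joint angles; "qvel": joint speeds; "effort": joint torques, N m; "position": TCP position; "ee_rot": TCP orientation; "contact_force": force on the tool from outside, world axes, zero at the start; "torque": the same for the moment, N m; "width": opening from 0.0 (shut) to 1.0 (fully open).
Only numpy, scipy, OpenCV 4.12 (cv2) and the standard library are available. Lean on these libraries where they do the work, as an engineer would, in place of code of your own. Each camera call takes 0.05 s, during which the arm holds its last target. There are 200 camera calls.

## Task

On the specimen extractor, first swing the dark lock collar round by its upright post until it is fully home against the small lug that marks locked. Then raise the spring-loaded side lever until it stands straight up, where its cam lifts the grey specimen highest out of the mould, and finish while still holding the lever there, since it falls back if let go. Do not touch the specimen, and leave everything else on the bench where it stands.

Things in the scene. Friction and masses are not known exactly. Their poses are not given: they have to be found in the camera images.
- extractor: Bench-top specimen extractor, bolted down: grey base plate 240 x 200 x 16 mm, blue cam housing 110 x 110 mm up to z 94 mm, on it a steel disc of 140 mm diameter (top at z 110 mm) and an upright aluminium mould tube, outside diameter 84 mm, bore 53 mm, rim at z 190 mm. Origin: on the bench under the mould's axis; z up. The lever is on its -y side; the collar's post moves on its +y side. It is only turned about z (yaw within 0.3 rad of the robot's frame).
- collar (a joint): Angle of the dark lock collar (ring, 114 mm diameter, round the mould's foot, z 111 to 127 mm) about the mould's axis. Grows counterclockwise from above and stops at 1.05 rad, locked, its arm against a 12 x 10 mm steel lug on the disc (top at z 128 mm). Starts at 0 to 0.4. In the extractor's frame the post is at azimuth 1.047 + this value, from +x towards +y. Takes 1.5 N at the post, stays put.
- collar_post (a point): Grip point on the collar's upright round post: 14 mm diameter, from the arm (top at z 127 mm) up to z 178 mm; this point is on its axis at z 156 mm, 85 mm from the mould's axis.
- cam_lever (a joint): Angle of the cam lever about its level axis, which runs along the extractor's y. 0: lever level, pointing to the extractor's -x, at rest on its stop. It grows as the lever rises; at 1.571 rad it stands straight up and the lift is highest (14 mm); beyond that (to 2.3) the lift drops again. A spring returns the lever to 0 when let go; it takes about 3 N at the handle at the start and 5 N when upright.
- handle_grip (a point): Middle of the lever's black crossbar: round, 16 mm diameter, level along the extractor's y, sticking out 90 mm from the lever's outer face towards -y. This point is 100 mm from the lever's axis and 50 mm outward of the lever's flat bar (which is 12 mm thick and 20 mm wide). At the start it is at z 75 mm, with lever upright at z 175 mm. It turns with the lever.
- lever_axis (a point): Point on the lever's axis of rotation in the plane in which handle_grip moves: extractor x 0, y -138 mm, z 75 mm.
- specimen_center (a point): Centre of the grey cement test cylinder on its steel end cap, together 50 mm diameter and 88 mm high, standing loose in the mould on the lever's eccentric. At the start its top is 3 mm under the rim (this point at z 143 mm), at the highest lift 11 mm above it (z 157 mm).
- tin_a: Aluminium sample tin, 63 mm diameter, 36 mm high, standing before the extractor. Bystander. Origin: centre of underside.
- tin_b: Aluminium sample tin, 71 mm diameter, 42 mm high, standing beyond the extractor. Bystander. Origin: centre of underside.
- weight: Brass balance weight, 42 mm diameter, 66 mm high, to the left of the extractor. Bystander. Origin: centre of underside.
- spatula: Spatula lying to the left. Bystander.
- brush: Sieve brush lying to the right. Bystander.
- sieve: Brass sieve, 200 mm diameter, 45 mm high, to the right. Bystander. Origin: centre of underside.
- wash_bottle: Clear wash bottle, 64 mm diameter, 170 mm high, to the right. Bystander. Origin: centre of underside.

How it is judged:
By the outcome, as a careful person would: the job done as asked, in the order asked, and still so for the second after the job is handed in, while the arm keeps its last pose, push and grip.
It also fails if it takes over 48 s, if anything falls off the work surface, if the arm or the gripper's body presses on something with over 40 N, if the wrist force passes 120 N, or if a joint passes its speed limit or range.

## Working session

There is one attempt and no reset: what is moved stays moved. The work goes in short steps, Python scripts to look and compute and a tool call to move; the robot and the scene stay as the last step left them, time stands still between calls to the robot, and variables do not carry over. Pictures are saved under pics/ and viewed, about 8 in all and at most 12, crops included, and the job is handed in when it is done.

Besides the shell and the picture viewer there is one more tool, called after "Emit:" as name(argument=value, ...), one argument or row to a line, values as JSON. jog_arm: Moves the arm, as the interface text tells. Its arguments: {"type":"object","properties":{"commands":{"type":"array","items":{"type":"array","items":{"type":"number"}}}},"required":["commands"]}

```bash
mkdir -p pics; ls; python3 - <<'E'
from rig import robot,cams,look_for,place_of
import cv2,numpy as np
print(robot.state())
for c in ("scene","top"):
    s=cams.snapshot(c); cv2.imwrite(f"pics/{c}0.png",s["image"][:,:,::-1])
    print(c,s["fx"],s["fy"],s["cx"],s["cy"],s["R"],s["t"])
    for l in ("extractor","collar_post","handle_grip","lever_axis","specimen_center","tin_a","tin_b","weight","wash_bottle","sieve"):
        print(l,[(np.round(d["uv"],1).tolist(),round(d["conf"],2)) for d in place_of(l,c)[:2]])
E
```

```text
pics
{'time_s': 0.0, 'joint_positions': array([ 1.10647884e+00,  3.07570529e-01,  1.50766621e+00, -1.57012931e-05,
        1.32841062e+00, -7.35219696e-02]), 'qvel': array([-1.16485903e-03,  1.09981883e-03, -4.67794726e-04,  2.45619417e-05,
        1.03182515e-03, -1.09623004e-03]), 'effort': array([ 3.27826470e-03, -4.57551563e+01, -2.51920187e+01, -7.71666669e-05,
        1.28676376e-02, -3.03195020e-05]), 'position': array([0.2187572 , 0.53100589, 0.23038517]), 'ee_rot': array([-3.14145692e+00,  2.05027429e-03,  1.18000473e+00]), 'contact_force': array([-0.13514808,  0.64197991, -0.24676076]), 'torque': array([0.0084675 , 0.01881217, 0.05621392]), 'width': 1.0018069576506574}
scene 404.42438917598804 404.42438917598804 321.22793614066677 190.90793560412496 [[ 0.0678209   0.99769238  0.00320029]
 [ 0.71196811 -0.04615039 -0.70069362]
 [-0.69892899  0.04980017 -0.71345512]] [ 0.03009749 -0.33045555  1.95038521]
extractor []
collar_post [([382.1, 189.6], 0.81), ([319.0, 197.4], 0.6)]
handle_grip [([319.5, 178.3], 0.49)]
lever_axis [([316.5, 194.8], 0.93)]
specimen_center [([355.7, 184.6], 0.59)]
tin_a [([341.5, 247.9], 0.89)]
tin_b [([341.5, 247.9], 0.89)]
weight [([392.5, 210.5], 0.42)]
wash_bottle [([216.1, 168.1], 0.82)]
sieve [([203.1, 226.5], 0.61)]
top 398.9933849217102 398.9933849217102 321.41562866044444 200.53599329511812 [[ 0.0045813  -0.99996776  0.0065942 ]
 [-0.97863777 -0.00583879 -0.20550916]
 [ 0.20554104 -0.00551183 -0.97863298]] [-0.0650745   0.57178803  1.2050085 ]
extractor [([288.8, 204.6], 0.76), ([308.7, 158.2], 0.27)]
collar_post [([256.8, 182.3], 0.67)]
handle_grip [([324.3, 237.3], 0.59)]
lever_axis [([327.2, 206.4], 0.9)]
specimen_center []
tin_a [([306.7, 153.7], 0.71), ([266.5, 250.9], 0.7)]
tin_b [([306.7, 153.7], 0.71), ([266.5, 250.9], 0.7)]
weight [([243.7, 201.2], 0.65), ([329.6, 205.2], 0.5)]
wash_bottle [([456.3, 289.1], 0.73)]
sieve [([459.6, 190.7], 0.81)]
```

```bash
python3 - <<'E'
import cv2,numpy as np
a=cv2.imread("pics/scene0.png")[120:280,180:440]; b=cv2.imread("pics/top0.png")[110:290,190:490]
a=cv2.resize(a,(780,480),interpolation=2); b=cv2.resize(b,(800,480),interpolation=2)
cv2.imwrite("pics/sc.png",a);cv2.imwrite("pics/tc.png",b)
E
```

```text
(no output)
```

View pics/sc.png

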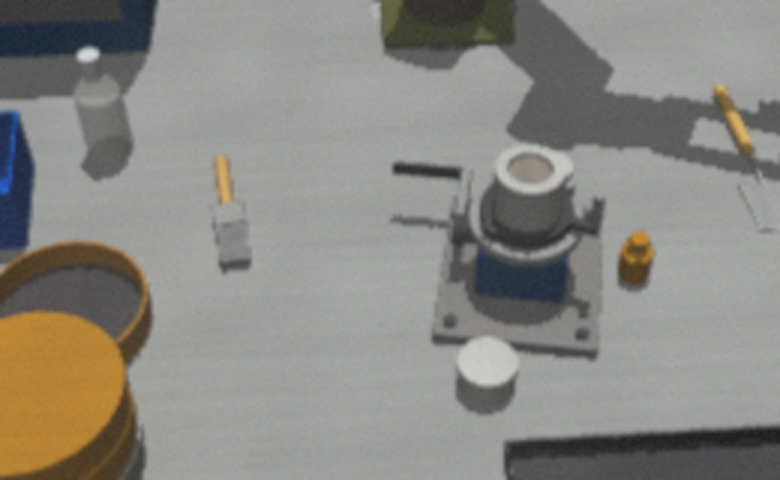

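View pics/tc.png

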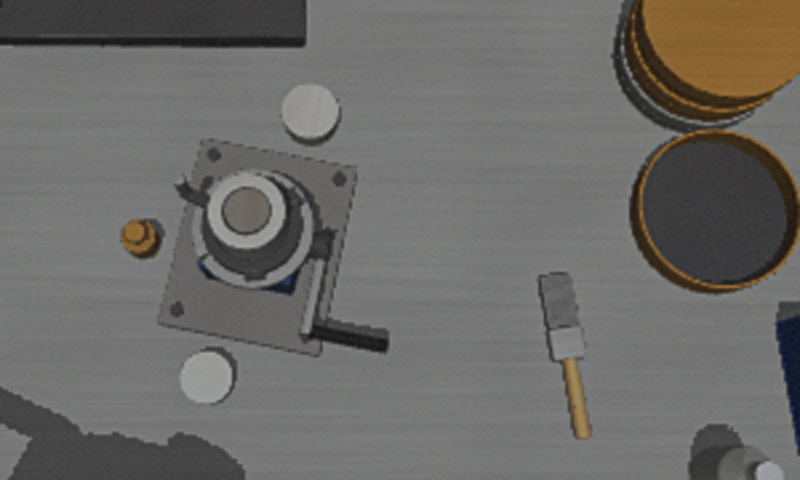

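The scene crop shows the post at about (606,205), the handle crossbar at 395–460,170, and a tin in front of the extractor. In the top crop, the plate corners are at (203,139), (357,166), (320,355) and (160,324), the post at (182,190), and the crossbar at 315–388,335. The lever points toward the robot, and yaw is about -0.2. Next I'll fit the pose.

```bash
cat > h.py <<'E'
from rig import robot,cams,look_for,place_of
import cv2,numpy as np
from scipy.optimize import least_squares
from scipy.spatial.transform import Rotation as Ro
def proj(s,X):
    c=s["R"]@X+s["t"]; return np.array([s["fx"]*c[0]/c[2]+s["cx"],s["fy"]*c[1]/c[2]+s["cy"]])
def W(p,P):  # extractor->world
    c,s=np.cos(p[2]),np.sin(p[2]); return np.array([p[0]+c*P[0]-s*P[1],p[1]+s*P[0]+c*P[1],P[2]])
def post(a,z=.156): return np.array([.085*np.cos(1.047+a),.085*np.sin(1.047+a),z])
def handle(l): return np.array([-.1*np.cos(l),-.138,.075+.1*np.sin(l)])
def tool(state,X):  # world pt -> tool coords in mm
    R=Ro.from_euler('xyz',state["ee_rot"]).as_matrix(); return 1e3*R.T@(X-state["position"])
E
python3 - <<'E'
from h import *
S={c:cams.snapshot(c) for c in("scene","top")}
obs=[];
F={"extractor":lambda p:np.zeros(3),"collar_post":lambda p:post(p[3]),"handle_grip":lambda p:handle(0),"lever_axis":lambda p:np.array([0,-.138,.075]),"specimen_center":lambda p:np.array([0,0,.143])}
for c in S:
  for l in F:
    d=place_of(l,c)
    if d and d[0]["conf"]>.4: obs.append((l+c,S[c],F[l],np.array(d[0]["uv"])))
for (u,v),P in zip([(203,139),(357,166),(320,355),(160,324)],[(.12,.1),(.12,-.1),(-.12,-.1),(-.12,.1)]):
    for q in [P] if False else [(P[0],P[1])]:
        obs.append((f"corner{q}",S["top"],lambda p,q=q:np.array([q[0],q[1],.016]),np.array([190+u/2.667,110+v/2.667])))
def r(p): return np.concatenate([proj(s,W(p,f(p)))-uv for _,s,f,uv in obs])
best=None
s=least_squares(r,[.55,.1,-.2,.2],loss="soft_l1",f_scale=1.5)
print(s.x,s.cost)
for o,e in zip(obs,r(s.x).reshape(-1,2)): print(o[0],e.round(1))
p=s.x; print("post",W(p,post(p[3])),"locked",W(p,post(1.05)),"handle",W(p,handle(0)),"up",W(p,handle(1.571)))
E
```

```text
[ 0.5786144   0.05154156 -0.18254434  0.2832469 ] 21.887106655559464
extractorscene [-0.6  1.5]
collar_postscene [-2.8 -0.5]
handle_gripscene [-0.7 -2.4]
lever_axisscene [-1.4  0.1]
specimen_centerscene [-1.   1.4]
extractortop [-2.6  1.1]
collar_posttop [1.  0.4]
handle_griptop [ 0.7 -2.4]
lever_axistop [-2.7  3.6]
corner(0.12, 0.1) [-1.4 -0.9]
corner(0.12, -0.1) [-0.4 -0.2]
corner(-0.12, -0.1) [-0.4 -0.3]
corner(-0.12, 0.1) [-1.3 -0.3]
post [0.61351399 0.12904652 0.156     ] locked [0.54997495 0.13157144 0.156     ] handle [ 0.45522445 -0.06601235  0.075     ] up [ 0.55358298 -0.08416927  0.175     ]
```

The fit residuals are 1–3 px, at roughly 3 mm per px. I'll hover over the post and refine with the wrist camera.

```bash
python3 - <<'E'
from h import *
print(tool(robot.state(),np.array([.6135,.129,.26])))
E
```

```text
[-222.00788346  518.08710275  -28.6954378 ]
```

Emit:
jog_arm(
  commands=[
    [-20,45,-20,0,0,0.15,-1],
    [-50,110,-29,0,0,0.31,-1],
    [-75,165,-29,0,0,0.46,-1],
    [-100,220,-29,0,0,0.62,-1],
    [-125,275,-29,0,0,0.77,-1],
    [-150,340,-29,0,0,0.93,-1],
    [-175,400,-29,0,0,1.08,-1],
    [-200,460,-29,0,0,1.22,-1],
  ],
)

```text
time_s: 2.7
position: [0.5586, 0.1809, 0.2605]
ee_rot: [-3.141, -0.001, -0.045]
contact_force: [0.5, 0.5, 0.6]
width: 0.997
```

```bash
python3 - <<'E'
from h import *
st=robot.state();print(st["position"],st["ee_rot"],st["contact_force"]);print(tool(st,np.array([.6135,.129,.26])))
s=cams.snapshot("wrist");print(s["fx"],s["cx"],s["cy"]);print(s["R"],s["t"])
cv2.imwrite("pics/w1.png",s["image"][:,:,::-1])
for l in ("collar_post","handle_grip","lever_axis","specimen_center","extractor"): print(l,[(np.round(d["uv"],1).tolist(),round(d["conf"],2)) for d in place_of(l,"wrist")[:2]])
E
```

```text
[0.55862356 0.18085324 0.26047162] [-3.14114562e+00 -5.04592129e-04 -4.48797506e-02] [0.53980995 0.45018385 0.55551303]
[57.14732127 49.33923147  0.47839806]
309.70691628693146 317.11538309206327 193.49883183595813
[[ 9.99029134e-01 -4.40451648e-02 -9.01306183e-04]
 [-4.18634502e-02 -9.55517827e-01  2.91947141e-01]
 [-1.37200740e-02 -2.91625967e-01 -9.56434031e-01]] [-0.54904702  0.15052078  0.46694477]
collar_post [([385.4, 244.8], 0.56)]
handle_grip [([254.6, 340.7], 0.68), ([336.5, 144.9], 0.37)]
lever_axis []
specimen_center []
extractor [([334.4, 243.5], 0.9)]
```

View pics/w1.png

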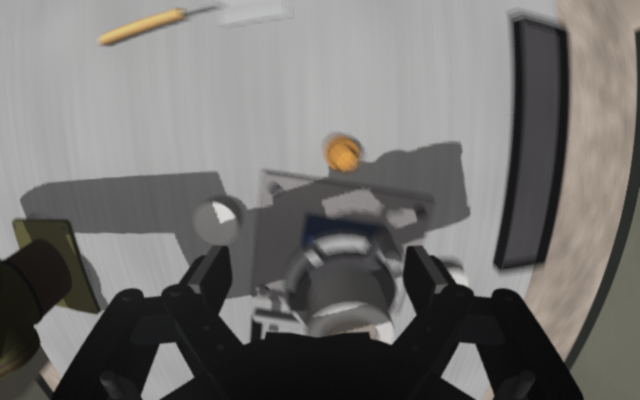

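The wrist image shows the plate's rear edge with corners at (263,170) and (435,196), and the weight at (343,153). The post is near (390,240), next to the right finger. I'll compare these with the fit.

```bash
cat >> h.py <<'E'
def fish(s,X):
    c=s["R"]@X+s["t"]; r=np.hypot(c[0],c[1]); th=np.arctan2(r,c[2]); return np.array([s["cx"],s["cy"]])+s["fx"]*th*c[:2]/r
E
python3 - <<'E'
from h import *
s=cams.snapshot("wrist")
p=[ 0.5786144,0.05154156,-0.18254434,0.2832469]
for n,P in dict(cpp=[.12,.1,.016],cmp=[-.12,.1,.016],post=post(p[3]),ptop=post(p[3],.178),pbot=post(p[3],.127),hg=handle(0),o=[0,0,0],rim=[0,0.042,.19],rimx=[-.042,0,.19]).items():
    print(n,fish(s,W(p,P)).round(1))
im=s["image"][190:320,240:440,::-1]; cv2.imwrite("pics/w1c.png",cv2.convertScaleAbs(cv2.resize(im,(800,520),interpolation=2),alpha=1.6,beta=20))
E
```

```text
cpp [434.9 197.7]
cmp [258.6 172.3]
post [383.9 248.3]
ptop [388.9 260.1]
pbot [378.3 235. ]
hg [255.1 343.3]
o [336.9 248.1]
rim [357.4 305.1]
rimx [302.4 335.5]
```

View pics/w1c.png

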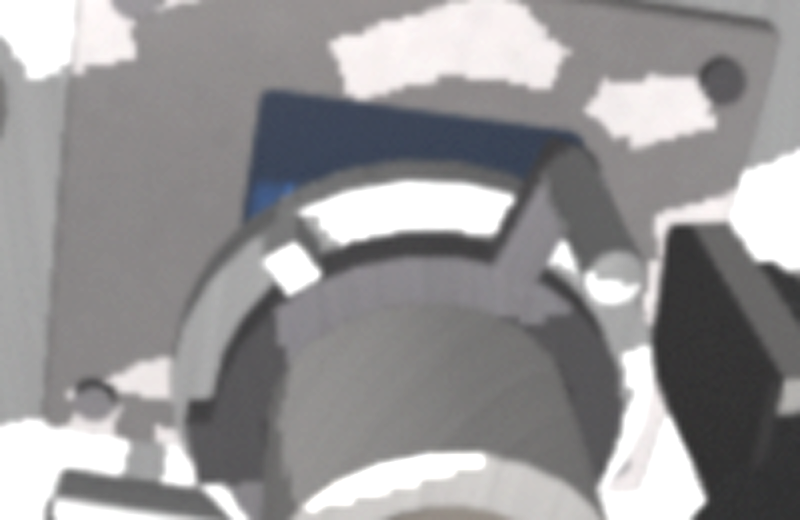

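The enhanced crop shows the post's top centre at (612,273), which is full-frame (393,258), and its foot at about (568,160), or (382,230). The lug is at crop (290,270). The post sits about 4 mm further along +x than the fit. I'll refit with the wrist data.

```bash
python3 - <<'E'
from h import *
s=cams.snapshot("wrist");t=cams.snapshot("top")
o=[(s,fish,[.12,.1,.016],(434.2,195.5)),(s,fish,[-.12,.1,.016],(262.5,171)),(s,fish,.178,(393,258.3)),(s,fish,.130,(382.5,232))]
for (u,v),P in zip([(203,139),(357,166),(320,355),(160,324)],[(.12,.1),(.12,-.1),(-.12,-.1),(-.12,.1)]): o.append((t,proj,[*P,.016],(190.5+u/2.667,110.5+v/2.667)))
def r(p): return np.concatenate([f(c,W(p,post(p[3],P) if np.isscalar(P) else P))-uv for c,f,P,uv in o])
q=least_squares(r,[.58,.05,-.18,.28],loss="soft_l1",f_scale=1); p=q.x
print(p,r(p).reshape(-1,2).round(1).tolist())
a=post(p[3]);print("post",W(p,a),"locked",W(p,post(1.05)),"handle",W(p,handle(0)))
q=least_squares(lambda x:np.concatenate([fish(s,np.array([x[0],x[1],z]))-uv for z,uv in((.178,(393,258.3)),(.13,(382.5,232)))]),[.61,.13]);print("post direct",q.x,q.fun.round(1))
st=robot.state();print(tool(st,np.array([*q.x,.14])))
E
```

```text
[ 0.57916606  0.0543346  -0.17947014  0.24593541] [[1.1, 0.3], [-3.8, -0.3], [-0.2, 0.3], [-0.4, 3.0], [-2.9, -1.5], [-1.9, -1.0], [-1.6, -1.1], [-2.5, -0.8]]
post [0.61669823 0.13059951 0.156     ] locked [0.55028072 0.13427606 0.156     ] handle [ 0.45613808 -0.06359808  0.075     ]
post direct [0.61683686 0.13221517] [ 0.1 -1.3 -0.1  1.5]
[ 62.58930212  49.12926911 120.42383911]
```

Emit:
jog_arm(
  commands=[
    [30,25,0,0,0,0,-1],
    [62,49,0,0,0,0,-1],
    [62,49,40,0,0,0,-1],
    [62,49,80,0,0,0,-1],
    [62,49,118,0,0,0,-1],
    [62,49,118,0,0,0,-0.2],
    [62,49,118,0,0,0,0.3],
    [62,49,118,0,0,0,0.3],
  ],
)

```text
time_s: 4.15
position: [0.6187, 0.1316, 0.1447]
ee_rot: [-3.141, -0.004, -0.039]
contact_force: [0.2, 0.3, 0.2]
width: 0.38
```

```bash
python3 - <<'E'
from h import *
s=cams.snapshot("wrist")
im=s["image"][190:400,160:480,::-1]; cv2.imwrite("pics/w2.png",cv2.convertScaleAbs(cv2.resize(im,(800,525),interpolation=2),alpha=1.6,beta=20))
E
```

```text
(no output)
```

View pics/w2.png

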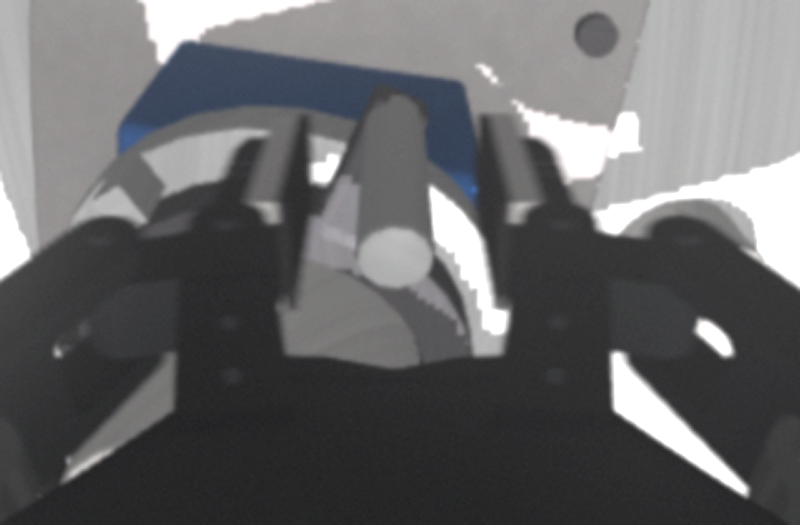

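The post (crop x 395) sits midway between the pads (300 to 485). I'll close on it.

Emit:
jog_arm(
  commands=[
    [0,0,0,0,0,0,1],
    [0,0,0,0,0,0,1],
    [0,0,0,0,0,0,1],
    [0,0,0,0,0,0,1],
    [0,0,0,0,0,0,1],
  ],
)

```text
time_s: 4.82
position: [0.6182, 0.1312, 0.1439]
ee_rot: [-3.141, -0.003, -0.04]
contact_force: [-0.8, 0.5, 7.0]
width: 0.146
```

```bash
python3 - <<'E'
from h import *
st=robot.state();print(st["position"],st["ee_rot"],st["width"],st["contact_force"])
C=np.array([.5792,.0543]);P=st["position"][:2]; d=P-C; print(np.hypot(*d),np.arctan2(d[1],d[0])+.1795-1.047)
C=np.array([.5792,.0543]); a0=np.arctan2(d[1],d[0]); rad=np.hypot(*d)
for f in np.linspace(0,.86,9): 
    print(round(f,2),tool(st,np.array([*(C+rad*np.array([np.cos(a0+f),np.sin(a0+f)])),st["position"][2]])).round(1))
E
```

```text
[0.61817504 0.13121738 0.14393168] [-3.14081406e+00 -2.67212973e-03 -4.00772505e-02] 0.1456622243055617 [-0.79086883  0.48478353  7.03403577]
0.08622840309676594 0.2342926883944323
0.0 [0. 0. 0.]
0.11 [-8.6 -3.4 -0. ]
0.22 [-17.6  -5.8  -0. ]
0.32 [-26.7  -7.3  -0.1]
0.43 [-36.   -7.8  -0.1]
0.54 [-45.2  -7.3  -0.1]
0.64 [-54.3  -5.8  -0.1]
0.75 [-63.3  -3.3  -0.2]
0.86 [-71.9   0.1  -0.2]
```

Emit:
jog_arm(
  commands=[
    [-8.6,-3.4,0,0,0,0,1],
    [-17.6,-5.8,0,0,0,0,1],
    [-26.7,-7.3,0,0,0,0,1],
    [-36,-7.8,0,0,0,0,1],
    [-45.2,-7.3,0,0,0,0,1],
    [-45.2,-7.3,0,0,0,0,1],
  ],
)

```text
time_s: 5.58
position: [0.5731, 0.1431, 0.1439]
ee_rot: [-3.136, -0.003, -0.04]
contact_force: [0.4, 7.6, 6.5]
width: 0.148
```

Emit:
jog_arm(
  commands=[
    [-8,-2,0,0,0,0,1],
    [-15,-1,0,0,0,0,1],
    [-20,0,0,0,0,0,1],
    [-20,0,0,0,0,0,1],
  ],
)

```text
time_s: 6.08
position: [0.554, 0.1405, 0.1438]
ee_rot: [3.141, -0.005, -0.04]
contact_force: [2.7, -2.7, 6.3]
width: 0.145
```

Emit:
jog_arm(
  commands=[
    [-3,1.0,0,0,0,0,1],
    [-5,1.5,0,0,0,0,1],
    [-5,1.5,0,0,0,0,1],
  ],
)

```text
time_s: 6.45
position: [0.5535, 0.1403, 0.1439]
ee_rot: [-3.139, -0.013, -0.04]
contact_force: [13.3, 0.7, -1.1]
width: 0.146
```

```bash
python3 - <<'E'
from h import *
s=cams.snapshot("wrist");print(robot.state()["contact_force"])
im=s["image"][190:350,200:440,::-1]; cv2.imwrite("pics/w3.png",cv2.convertScaleAbs(cv2.resize(im,(780,520),interpolation=2),alpha=1.6,beta=20))
E
```

```text
[11.64151064  0.9561872  -1.52620701]
```

View pics/w3.png

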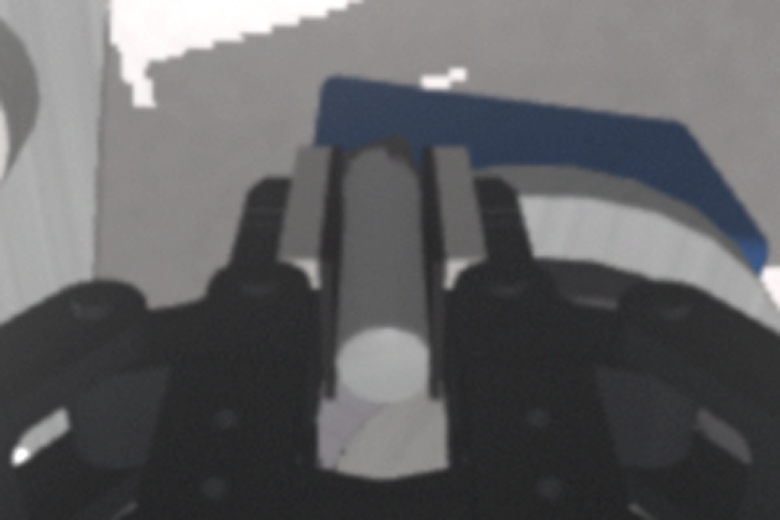

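A 13 N resistance with no further motion means a hard stop. I'll push a bit more, then release, lift and check.

Emit:
jog_arm(
  commands=[
    [-3,0.5,0,0,0,0,1],
    [-3,0.5,0,0,0,0,1],
  ],
)

```text
time_s: 6.75
position: [0.5535, 0.1404, 0.144]
ee_rot: [-3.138, -0.018, -0.04]
contact_force: [19.8, 2.3, -6.7]
width: 0.147
```

Emit:
jog_arm(
  commands=[
    [1,0,0,0,0,0,0.3],
    [4,0,0,0,0,0,0.0],
    [7,0,0,0,0,0,-0.3],
    [7,0,0,0,0,0,-0.3],
    [7,-10,-40,0,0,0,-1],
    [7,-20,-90,0,0,0,-1],
    [7,-30,-110,0,0,0,-1],
  ],
)

```text
time_s: 7.62
position: [0.5537, 0.1695, 0.2556]
ee_rot: [-3.14, -0.005, -0.04]
contact_force: [0.8, 0.4, -1.3]
width: 0.997
```

```bash
python3 - <<'E'
from h import *
s=cams.snapshot("wrist");print(robot.state()["position"])
print([(d["uv"],d["conf"]) for d in place_of("collar_post","wrist")])
p=[.5792,.0543,-.1795]
for a in(1.0,1.05): print(fish(s,W(p,post(a,.178))),fish(s,W(p,post(a,.13))))
im=s["image"][160:340,200:440,::-1]; cv2.imwrite("pics/w4.png",cv2.convertScaleAbs(cv2.resize(im,(800,600),interpolation=2),alpha=1.5,beta=20))
E
```

```text
[0.55459342 0.17091237 0.25740862]
[([320.0, 235.0], 0.91)]
[320.39191246 244.51040541] [319.72256303 221.61398187]
[315.34385554 246.21571129] [315.45336677 223.10876357]
```

View pics/w4.png

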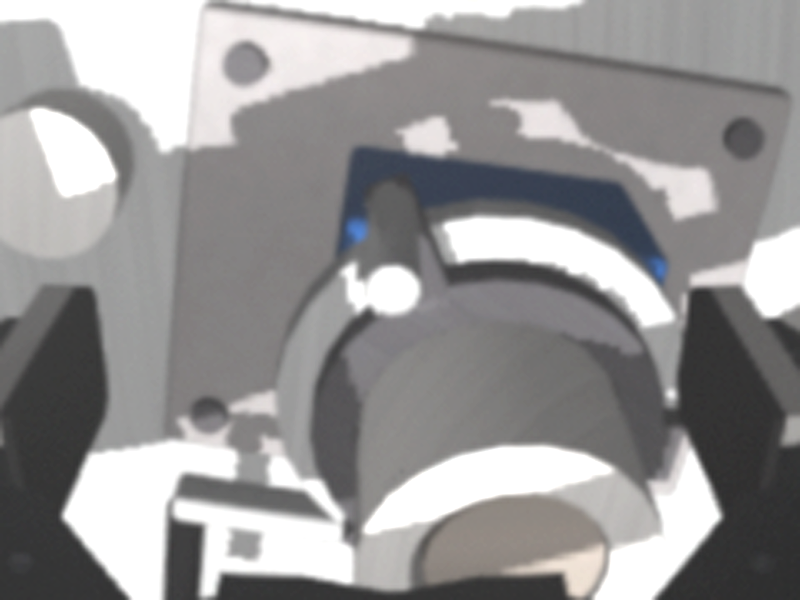

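The post's arm now abuts the lug (bright patch beside it at (352,285)), so the collar is locked. Next I'll move over the lever handle.

Emit:
jog_arm(
  commands=[
    [-20,40,0,0,0,0.05,-1],
    [-45,95,0,0,0,0.1,-1],
    [-65,150,0,0,0,0.14,-1],
    [-89,205,0,0,0,0.14,-1],
    [-89,239,20,0,0,0.14,-1],
    [-89,239,60,0,0,0.14,-1],
    [-89,239,60,0,0,0.14,-1],
  ],
)

```text
time_s: 8.6
position: [0.4499, -0.0662, 0.1889]
ee_rot: [-3.141, 0.01, -0.182]
contact_force: [-0.1, -0.1, -0.3]
width: 0.999
```

```bash
python3 - <<'E'
from h import *
s=cams.snapshot("wrist");st=robot.state();print(st["position"],st["ee_rot"])
print([(d["uv"],d["conf"]) for d in place_of("handle_grip","wrist")])
p=[.5792,.0543,-.1795]
print("pred grip, inner, outer",fish(s,W(p,handle(0))),fish(s,W(p,handle(0)+[0,.044,0])),fish(s,W(p,handle(0)+[0,-.046,0])))
im=s["image"][140:400,140:500,::-1]; cv2.imwrite("pics/w5.png",cv2.convertScaleAbs(cv2.resize(im,(800,578),interpolation=2),alpha=1.6,beta=25))
E
```

```text
[ 0.45178477 -0.06616837  0.19061827] [-3.14130765  0.00568675 -0.18063017]
[([325.4, 182.8], 0.72)]
pred grip, inner, outer [326.29987774 185.92734678] [326.5897504  134.61135515] [325.86670242 234.94337724]
```

View pics/w5.png

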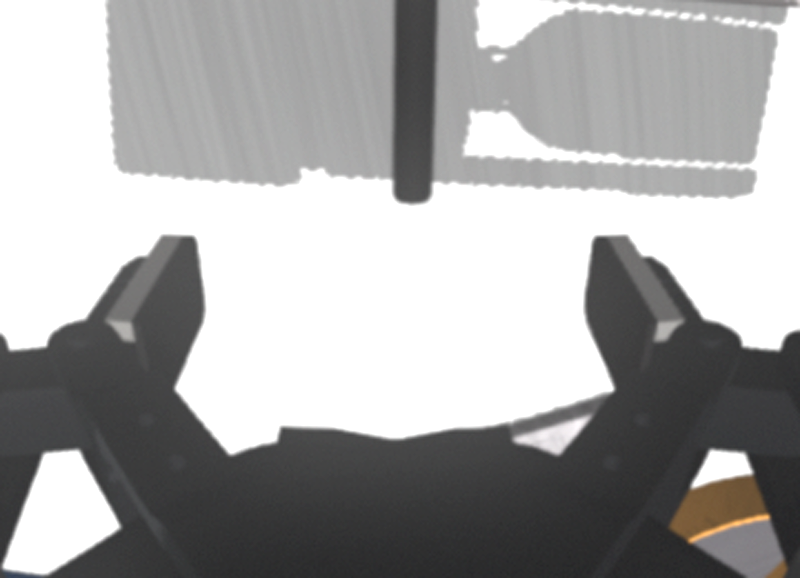

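The bar's axis is at crop x 413, full-frame 326, which matches the prediction. Its end is at row 231 against 235 predicted, so the pose is confirmed. I'll grasp 8 mm outward of the grip point.

```bash
python3 - <<'E'
from h import *
st=robot.state();p=[.5792,.0543,-.1795]
print(tool(st,W(p,[-.1,-.146,.056])))
E
```

```text
[  2.66302761   4.99017787 135.88690725]
```

Emit:
jog_arm(
  commands=[
    [2,5,40,0,0,0,-1],
    [2,5,85,0,0,0,-1],
    [2,5,125,0,0,0,-1],
    [2,5,135,0,0,0,-0.5],
    [2,5,135,0,0,0,0],
    [2,5,135,0,0,0,0.4],
    [2,5,135,0,0,0,0.4],
  ],
)

```text
time_s: 9.57
position: [0.4564, -0.0719, 0.0587]
ee_rot: [3.141, -0.003, -0.18]
contact_force: [-0.7, -0.5, -0.2]
width: 0.302
```

Emit:
jog_arm(
  commands=[
    [0,0,0,0,0,0,1],
    [0,0,0,0,0,0,1],
    [0,0,0,0,0,0,1],
    [0,0,0,0,0,0,1],
    [0,0,0,0,0,0,1],
  ],
)

```text
time_s: 10.2
position: [0.455, -0.0716, 0.0582]
ee_rot: [-3.142, -0.001, -0.18]
contact_force: [-2.6, 1.1, 7.1]
width: 0.165
```

Emit:
jog_arm(
  commands=[
    [0.5,0,-10,0,0,0,1],
    [2,0,-19.9,0,0,0,1],
    [4.5,0,-29.6,0,0,0,1],
    [7.9,0,-38.9,0,0,0,1],
    [12.2,0,-47.9,0,0,0,1],
    [17.5,0,-56.5,0,0,0,1],
    [17.5,0,-56.5,0,0,0,1],
  ],
)

```text
time_s: 11.08
position: [0.4688, -0.0743, 0.114]
ee_rot: [3.141, 0.007, -0.18]
contact_force: [-8.7, -1.1, -0.4]
width: 0.161
```

Emit:
jog_arm(
  commands=[
    [5,0,-7.9,0,0,0,1],
    [11,0,-15.2,0,0,0,1],
    [18.3,0,-21.8,0,0,0,1],
    [26.5,0,-27.6,0,0,0,1],
    [35.1,0,-32.6,0,0,0,1],
    [44.3,0,-36.7,0,0,0,1],
    [44.3,0,-36.7,0,0,0,1],
  ],
)

```text
time_s: 11.95
position: [0.503, -0.0811, 0.1517]
ee_rot: [3.14, 0.025, -0.179]
contact_force: [-29.9, 0.0, 28.2]
width: 0.16
```

Forces are higher than expected (about 40 N radial). I'll look before going on.

```bash
python3 - <<'E'
from h import *
st=robot.state();print(st["position"],st["ee_rot"],st["contact_force"],st["torque"])
p=[.5792,.0543,-.1795]
ims=[]
for c,f in(("scene",proj),("wrist",fish),("top",proj)):
    s=cams.snapshot(c)
    print(c,[(np.round(d["uv"],1).tolist(),round(d["conf"],2)) for d in place_of("handle_grip",c)[:2]],[(l,f(s,W(p,handle(l))).round(1).tolist()) for l in(.9,1.0,1.1,1.2,1.3)])
    if c=="scene": ims.append(cv2.resize(s["image"][120:240,260:420,::-1],(400,300),interpolation=2))
    if c=="wrist": ims.append(cv2.resize(s["image"][100:400,120:520,::-1],(400,300)))
cv2.imwrite("pics/m1.png",cv2.convertScaleAbs(np.hstack(ims),alpha=1.6,beta=20))
E
```

```text
[ 0.5029843  -0.08113129  0.15174089] [ 3.13961677  0.02451913 -0.17882263] [-2.98670413e+01  7.54754932e-03  2.81871164e+01] [ 0.26553815  5.59139105 -0.11126871]
scene [([318.0, 169.1], 0.46), ([341.6, 250.3], 0.46)] [(0.9, [319.6, 168.3]), (1.0, [319.3, 168.6]), (1.1, [319.0, 169.2]), (1.2, [318.7, 170.1]), (1.3, [318.4, 171.2])]
wrist [([318.0, 245.5], 0.64)] [(0.9, [296.1, 237.8]), (1.0, [311.9, 243.2]), (1.1, [330.0, 248.2]), (1.2, [350.2, 252.3]), (1.3, [371.7, 255.5])]
top [([325.7, 215.5], 0.56)] [(0.9, [324.4, 220.5]), (1.0, [324.9, 217.4]), (1.1, [325.5, 214.2]), (1.2, [326.1, 210.9]), (1.3, [326.7, 207.5])]
```

View pics/m1.png

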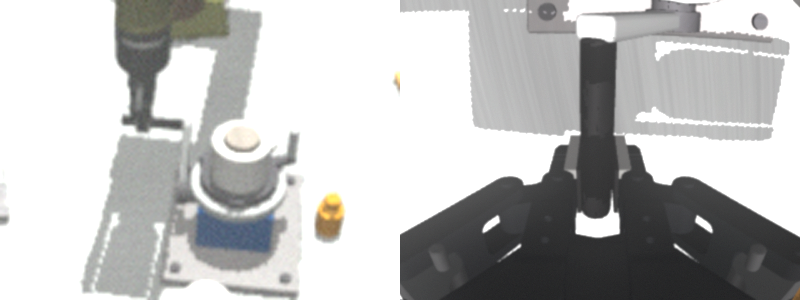

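The wrist view puts the lever at about 1.04 rad. The clamped bar is binding in the pads through friction, so the lever lags and the bar has slid in the pads. I'll slacken the jaws slightly so the bar stays caged and its stress is relieved, push it upright, then grip again.

Emit:
jog_arm(
  commands=[
    [-8,0,0,0,0,0,1],
    [-8,0,0,0,0,0,0.58],
    [-8,0,0,0,0,0,0.58],
    [-8,0,0,0,0,0,0.58],
  ],
)

```text
time_s: 12.75
position: [0.5044, -0.0808, 0.1516]
ee_rot: [3.141, 0.006, -0.179]
contact_force: [-11.6, 0.7, 7.5]
width: 0.212
```

Emit:
jog_arm(
  commands=[
    [7,0,0,0,0,0,0.58],
    [14,0,-1,0,0,0,0.58],
    [21,0,-2,0,0,0,0.58],
    [28,0,-3,0,0,0,0.58],
    [35,0,-4,0,0,0,0.58],
    [41,0,-4,0,0,0,0.58],
    [47,0,-4,0,0,0,0.58],
    [47,0,-4,0,0,0,0.58],
  ],
)

```text
time_s: 13.75
position: [0.5544, -0.0895, 0.1561]
ee_rot: [-3.141, -0.0, -0.18]
contact_force: [-4.2, 1.0, 3.2]
width: 0.21
```

```bash
cat >> h.py <<'E'
def rep():
    p=[.5792,.0543,-.1795]; st=robot.state();d=st["position"]-[p[0],p[1],0];c,s=np.cos(p[2]),np.sin(p[2])
    print("ext TCP mm",(1e3*np.array([c*d[0]+s*d[1],-s*d[0]+c*d[1],d[2]])).round(1),"rot",st["ee_rot"].round(3),"F",st["contact_force"].round(1),"w",st["width"])
    for cam,f in(("scene",proj),("wrist",fish),("top",proj)):
        s=cams.snapshot(cam)
        print(cam,[(np.round(d["uv"],1).tolist(),round(d["conf"],2)) for d in place_of("handle_grip",cam)[:2]],[(l,f(s,W(p,handle(l))).round(1).tolist()) for l in(1.45,1.57,1.69)])
E
python3 -c "
from h import *
rep()"
```

```text
ext TCP mm [   1.2 -145.9  156.1] rot [-3.141 -0.    -0.18 ] F [-4.2  1.   3.2] w 0.21042509258341194
scene [([360.3, 182.5], 0.71), ([316.5, 175.7], 0.54)] [(1.45, [318.0, 173.4]), (1.57, [317.6, 175.5]), (1.69, [317.2, 178.0])]
wrist [([314.3, 257.6], 0.57)] [(1.45, [289.6, 255.6]), (1.57, [316.1, 256.5]), (1.69, [342.7, 255.7])]
top [([330.9, 200.1], 0.64)] [(1.45, [327.6, 202.4]), (1.57, [328.4, 198.3]), (1.69, [329.1, 194.4])]
```

The lever is upright to within about 0.01 rad, and the 4 N push matches the spring. I'll grip it here.

Emit:
jog_arm(
  commands=[
    [-0.5,0,0,0,0,0,1],
    [-0.5,0,0,0,0,0,1],
    [-0.5,0,0,0,0,0,1],
    [-0.5,0,0,0,0,0,1],
    [-0.5,0,0,0,0,0,1],
  ],
)

```text
time_s: 14.68
position: [0.5542, -0.0895, 0.1553]
ee_rot: [-3.141, -0.001, -0.18]
contact_force: [-4.6, 1.0, 5.9]
width: 0.163
```

```bash
python3 - <<'E'
from h import *
rep()
s=cams.snapshot("scene")["image"][120:240,260:420,::-1];t=cams.snapshot("top")["image"][120:270,220:420,::-1]
cv2.imwrite("pics/m2.png",cv2.convertScaleAbs(np.hstack([cv2.resize(s,(400,300),interpolation=2),cv2.resize(t,(400,300),interpolation=2)]),alpha=1.4,beta=10))
E
```

```text
ext TCP mm [   1.  -146.   155.3] rot [-3.141e+00 -1.000e-03 -1.800e-01] F [-4.6  1.   5.9] w 0.16268930164279255
scene [([318.3, 175.1], 0.65)] [(1.45, [318.0, 173.4]), (1.57, [317.6, 175.5]), (1.69, [317.2, 178.0])]
wrist [([315.1, 258.8], 0.82)] [(1.45, [289.9, 256.2]), (1.57, [316.6, 257.2]), (1.69, [343.2, 256.3])]
top [([455.3, 189.4], 0.67)] [(1.45, [327.6, 202.4]), (1.57, [328.4, 198.3]), (1.69, [329.1, 194.4])]
```

View pics/m2.png

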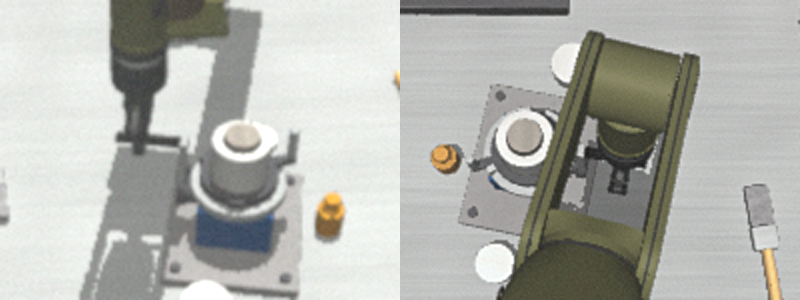

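The specimen stands above the rim, the lever is gripped upright, the post is still at the lug side, and the tins and weight are in place. I'm handing in.

```bash
python3 -c "
from rig import robot
print(robot.sign_off(), robot.state()['time_s'])"
```

```text
the job is handed in; nothing more can be done
the job is handed in; nothing more can be done
```

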